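# Square the brass bar to the jig and clamp it

### The job

Without gripping or lifting it, gently push the brass bar round on the table until its flats are square to the open jaws of the aluminium jig, and slide it lengthwise between them until its end is fully home against the end stop. Then push the steel sliding jaw up by its upright plate so that the bar is clamped snugly between the jaws. Leave the other things on the table where they are.

Things in the scene. Friction and masses are not known exactly. Their poses are not given: they have to be found in the camera images.
- brass_bar: Plain solid brass bar of square section, 36 x 36 mm, 190 mm long, 0.28 to 0.5 kg, lying on the table, 30 to 90 degrees off square either way, in front of the jig's mouth. Origin at the centre of its underside (ends 94 and 96 mm away), y along its length, z up. Either end may go in first.
- jig: Aluminium clamping jig fixed to the table, slot without a floor: the bar slides on the table (z = 0). Origin on the table; x across the slot from the sliding jaw (robot's side) to the fixed jaw, y along the slot out of its mouth, z up. Fixed jaw 44 mm high, 26 thick: face at x = +18 mm, from y = -55 to +55. End stop: face at y = -55. Two foot tabs 14 mm high reach x = +63.
- slot_mouth (a point): Middle of the slot's mouth on the table with the jaw fully open (jig x = -6, y = +55 mm); same axes as the jig. From here on both sides a lead-in lip, 44 mm high, flares outward by 10 mm over a further 26 mm in y.
- bar_home (a point): Where the bar's origin comes to lie when it is clamped and home: its end on the end stop, its side on the fixed jaw (jig x = 0, y = +40 mm, 1 mm more or less by which end is in; z = 0). 80 mm of the bar then stands out of the mouth. Same axes as the jig.
- jaw (a joint): Steel sliding jaw: metres moved along the jig's +x. 0 = fully open, slot 48 mm wide; the slot is 48 mm minus this value wide, so it closes on the 36 mm bar at 0.012; travel ends at 0.016. Starts at 0 to 0.004. About 3 N of friction; stays where left. Face 106 mm long (jig y = -51 to +55), 42 mm high.
- push_plate (a point): Centre of the rubber face, on the robot's side, of the upright steel plate behind the sliding jaw; 68 mm above the table, moves with the jaw. The plate is 60 mm wide along the jig's y, 13 mm thick, its top 92 mm above the table. Push it along the jig's +x. The jig's low bed and rails reach 44 mm behind it and are up to 27 mm high.
- screwdriver: Bystander: red-handled screwdriver, 191 mm, lying behind the jig. Origin at the centre of its underside.
- tape_yellow: Bystander: roll of yellow tape, 64 mm across, 19 high, to the right of the jig. Origin at the centre of its underside.
- cutter: Bystander: orange snap-blade cutter, 189 mm, at the left. Origin at the centre of its underside.
- letter_11: Bystander: small black and white acrylic letter, 48 x 40 x 18 mm, on the robot's side of the jig. Origin at the centre of its underside.
- pen_black: Bystander: black pen, 141 mm, at the left near the cutter. Origin at the centre of its underside.
Not all that is in view belongs to the job. Of the things that look like the brass_bar, the larger one is meant.

How it is judged:
On the way:
1. the bar lies square between the open jaws with its end against the end stop (angle between the y axis of brass_bar and the y axis of jig, either way round below 0.12 rad and y of brass_bar in the frame of jig between 0.034 and 0.0445 m and x of brass_bar in the frame of jig between -0.016 and 0.006 m and value of joint jaw below 0.0095 m), for 0.2 s.
At the end, for the whole second after the job is handed in: The bar lies on the table between the jaws, square to them within 0.03 rad, its end within about 4 mm of the end stop and its side within 3 mm of the fixed jaw, the sliding jaw closed on it (joint above 0.0105, less than 1.5 mm of play), at rest and released (angle between the y axis of brass_bar and the y axis of jig, either way round below 0.03 rad and y of brass_bar in the frame of jig between 0.034 and 0.0445 m and x of brass_bar in the frame of jig between -0.003 and 0.003 m and height (world z) of brass_bar below 0.004 m and value of joint jaw above 0.0105 m and linear speed of brass_bar below 0.01 m/s); the robot touches nothing.
It fails at once if the bar is lifted off the table (origin above 12 mm) (height (world z) of brass_bar above 0.012 m).
It fails at once if the bar is tipped (angle between brass_bar's own z axis and vertical above 0.2 rad).
It fails at once if the bar is gripped or rammed: the fingers press on it with more than 35 N (contact force between the fingers and brass_bar above 35 N).
It fails at once if a bystander is pushed away by more than 30 mm (distance of any of screwdriver, tape_yellow, cutter, letter_11, pen_black from where it was at the start of the episode above 0.03 m).
It also fails if it takes over 64 s, if anything falls off the work surface, if the arm or the gripper's body presses on something with over 40 N, if the wrist force passes 120 N, or if a joint passes its speed limit or range.

### The arm

A 6-joint arm with a two-finger parallel gripper is mounted at the origin on the work surface; the furniture and walls round the work are solid. World frame = base frame: x ahead of the robot, y to its left, z up, the work surface at z = 0. Lengths are in m, angles in rad, forces in N, time in s.
With the tool pointing down it reaches from about 0.275 to 0.75 m from the base axis. Payload 10.2 kg.
Tool frame: the origin (TCP) lies midway between the tips of the shut fingers; the grasp point (between the pads) lies 19 mm behind it; z points along the fingers, y is the line along which they close (so a half turn about z gives the same grasp; the last joint's range is limited). The gripper opens to 85 mm and grips with 20 to 120 N. Pads are 22 mm wide; open, the fingers measure 114 mm over their backs; the gripper's body (76 mm by 85 mm) begins 54 mm behind the grasp point. The pads swing forward as they close: fully open they stand 13 mm farther back than shut.
Start: joints at [-1.375, 0.313, 1.498, -0, 1.331, -0.223], TCP at [0.213, -0.48, 0.231] pointing down, gripper open.
Joint ranges: [-2.94, 2.94], [-0.97, 2.17], [0.19, 2.56], [-1.23, 4.37], [0.02, 3.11], [-2.88, 2.88]. Speed limits (rad/s): [2.39, 2.39, 3.01, 3.14, 3.14, 3.14].

### API

Orientations are given as a unit quaternion [x, y, z, w].
In Python, from bench import env gives the robot as it stands.
- The arm moves only by the tool carry_out, never from a script. Its argument "series" is a list that holds one entry, the list of rows, each a list of 7 numbers: the closure in counts, from 0 (fully open) to 255 (shut), then the shift along the world's x, y, z in m, then the turn, a rotation vector about the world's x, y, z in rad. A call has 1 to 20 rows; each row is the pose to reach, as a shift and turn from the pose commanded when the call began; what a row does not reach only later rows make up. A row lasts 1/10 s, in which the tool goes at most 50 mm and 8.59 degrees, less where a joint would pass 70% of its speed; a pose out of reach is approached as far as the arm can. A call with a gripper value outside its range is refused whole. The fingers move at their own pace and stop on an object; "force" is the grip in N (left out, the last holds). Time passes only in rows, so rows that repeat a pose let the fingers close. It gives the time, the measured TCP pose, the force, the opening and the grip force at its end, in the units of the state.
- env.read_state(): the state, without advancing time (a new reading comes with each control period).
- env.get_image(name): name is "scene" or "side" or "wrist"; returns (picture, depth): 420x560x3 uint8, red, green, blue; 420x560 float32, m along the optical axis (not along the pixel's ray), 0 where there is no reading.
- env.camera_info(name): a dict with "camera_matrix" (3x3 intrinsics, pixels), "eye" and "rotation" of the camera in the world. Camera axes: x right, y down, z forward; pixel columns grow to the right and rows downward; lengths in m; the calibration is good to about 2 mm. A picture is of the moment at which its call begins: read the wrist's pose just before it. camera_info takes no time and is no camera call; for the wrist camera it gives the pose at the moment of the call.
- env.finish_job(): hands the job in; it is judged then, once.
The state is a dict: "clock": time; "joint_positions": joint angles; "qvel": joint speeds; "joint_efforts": joint torques, N m; "ee_pos": TCP position; "tcp_rot": TCP orientation; "contact_force": force on the tool from outside, world axes, zero at the start; "torque": the same for the moment, N m; "width": opening from 0.0 (shut) to 1.0 (fully open); "finger_force": force on a finger pad.
Only numpy, scipy, OpenCV 4.12 (cv2) and the standard library are available. Lean on these libraries where they do the work, as an engineer would, in place of code of your own. Each camera call takes 0.05 s, during which the arm holds its last target. There are 200 camera calls.

## Working session

There is one attempt and no reset: what is moved stays moved. The work goes in short steps, Python scripts to look and compute and a tool call to move; the robot and the scene stay as the last step left them, time stands still between calls to the robot, and variables do not carry over. Pictures are saved under pics/ and viewed, at most 10 in all, crops included, and the job is handed in when it is done.

Besides the shell and the picture viewer there is one more tool, called after "Call:" by a JSON object that holds its "op" and its "data", one argument or row to a line. carry_out: Moves the arm, as the interface text tells. Its arguments: {"type":"object","properties":{"series":{"type":"array"},"force":{"type":"number"}},"required":["series"]}

```bash
mkdir -p pics; cat > h.py <<'E'
import numpy as np, cv2
from bench import env
def grab(n):
    ci=env.camera_info(n); im,d=env.get_image(n); return im,d,ci
def pts(d,ci):
    K=np.array(ci["camera_matrix"]);v,u=np.mgrid[:d.shape[0],:d.shape[1]]
    c=np.stack([(u-K[0,2])/K[0,0]*d,(v-K[1,2])/K[1,1]*d,d],-1)
    return c@np.array(ci["rotation"]).T+np.array(ci["eye"])
def ray(u,v,z,ci):
    K=np.array(ci["camera_matrix"]);r=np.array(ci["rotation"])@np.array([(u-K[0,2])/K[0,0],(v-K[1,2])/K[1,1],1]);e=np.array(ci["eye"])
    return e+r*(z-e[2])/r[2]
def pix(p,ci):
    K=np.array(ci["camera_matrix"]);c=K@(np.array(ci["rotation"]).T@(np.array(p)-np.array(ci["eye"])));return c[:2]/c[2]
E
python3 - <<'E'
from h import *
for n in ("scene","side"):
    im,d,ci=grab(n); cv2.imwrite(f"pics/{n}0.png",im[:,:,::-1]); np.savez(f"{n}0.npz",im=im,d=d)
    print(n,np.round(ci["eye"],3),np.round(ci["rotation"],3).tolist(),np.round(ci["camera_matrix"],1).tolist())
print(env.read_state())
E
```

```text
scene [-0.292 -0.928  0.829] [0.812, -0.323, 0.171, -0.455] [[523.1, 0.0, 281.9], [0.0, 523.1, 209.8], [0.0, 0.0, 1.0]]
side [ 0.376 -1.075  0.535] [0.829, -0.052, 0.041, -0.556] [[452.2, 0.0, 280.1], [0.0, 452.2, 210.3], [0.0, 0.0, 1.0]]
{'clock': 0.1, 'joint_positions': array([-1.37538977e+00,  3.13361355e-01,  1.49835904e+00, -4.17714632e-05,
        1.33099460e+00, -2.23428495e-01]), 'qvel': array([ 0.00014489, -0.00023021, -0.00186543, -0.00030486, -0.00019475,
       -0.00019147]), 'joint_efforts': array([ 1.47074472e-03, -4.12899542e+01, -2.60143930e+01, -1.83868724e-04,
        3.01191380e-03, -1.13624870e-07]), 'ee_pos': array([ 0.21343518, -0.47940378,  0.23080981]), 'tcp_rot': array([ 9.78150984e-01,  2.07895015e-01, -1.24209718e-05, -5.61403328e-04]), 'contact_force': array([-0.03100435,  0.45879419,  0.01326005]), 'torque': array([ 0.02873122, -0.01705747,  0.01751391]), 'finger_force': 0.0, 'width': 1.0000611680975764}
```

View pics/scene0.png

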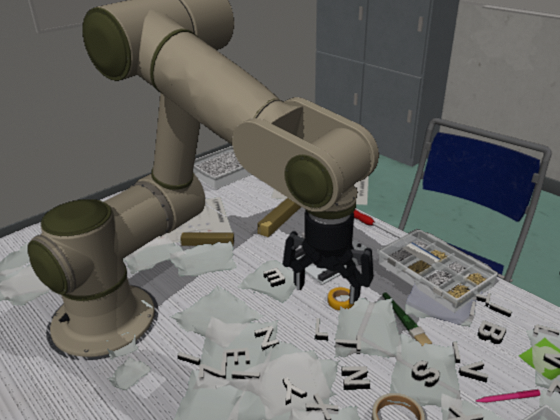

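View pics/side0.png

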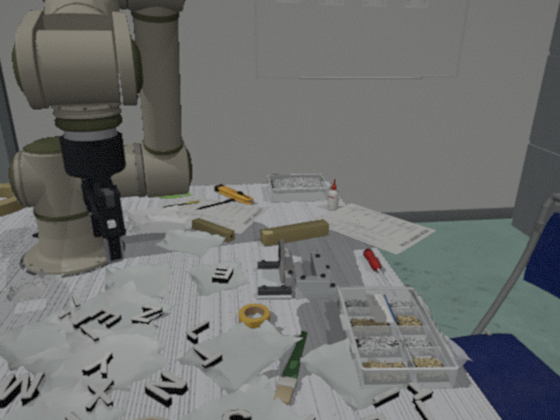

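Candidates for the bar: the long brass bar at side (295,232) / scene (280,215), and the short brass bar at side (213,229) / scene (207,239). The larger one, (295,232), is the one described. The jig is at side (285,272), with its mouth facing the bar.

```bash
python3 - <<'E'
from h import *
z=np.load("side0.npz");im,d=z["im"],z["d"];ci=env.camera_info("side");P=pts(d,ci)
cv2.imwrite("pics/crop1.png",cv2.resize(im[175:315,180:400,::-1],None,fx=3.6,fy=3.6,interpolation=cv2.INTER_CUBIC))
hsv=cv2.cvtColor(im,cv2.COLOR_RGB2HSV)
m=cv2.inRange(hsv,(12,90,40),(28,255,255))
n,l,s,c=cv2.connectedComponentsWithStats(m)
for i in range(1,n):
    if s[i,4]>150 and s[i,1]>190 and s[i,1]<300:
        p=P[l==i]; t=p[(p[:,2]>.028)]
        print(s[i],c[i].round(), p.mean(0).round(3),p[:,2].max().round(3))
        if len(t)>20:
            r=cv2.minAreaRect((t[:,:2]*1000).astype(np.float32)); print("top",r, cv2.boxPoints(r).round().tolist())
# jig: height points
g=(P[...,2]>.01)&(P[...,2]<.12)&(hsv[...,1]<60)
r=np.zeros_like(g);r[235:302,250:345]=1
q=P[g&r]
np.save("jigpts.npy",q)
# topview map
M=np.zeros((600,700,3),np.uint8)
sel=(P[...,2]>-.02)&(P[...,2]<.15)
X=P[sel];C=im[sel]
x=((X[:,0]-.2)*1700).astype(int);y=((-X[:,1]+.05)*1700).astype(int)  # right=+x, down=-y
print(q.min(0),q.max(0))
for lo,hi in((.037,.05),(.08,.1)):
    t=q[(q[:,2]>lo)&(q[:,2]<hi)];print(lo,len(t),t.min(0).round(3),t.max(0).round(3),cv2.minAreaRect((t[:,:2]*1000).astype(np.float32)))
E
```

```text
Traceback (most recent call last):
  File "h.py", line 8, in pts
    return c@np.array(ci["rotation"]).T+np.array(ci["eye"])
           ~^~~~~~~~~~~~~~~~~~~~~~~~~~~
ValueError: matmul: Input operand 1 has a mismatch in its core dimension 0, with gufunc signature (n?,k),(k,m?)->(n?,m?) (size 4 is different from 3)
```

```bash
sed -i 's/np.array(ci\["rotation"\])/R.from_quat(ci["rotation"]).as_matrix()/g; 1i from scipy.spatial.transform import Rotation as R' h.py
cat > a.py <<'E'
from h import *
z=np.load("side0.npz");im,d=z["im"],z["d"];ci=env.camera_info("side");P=pts(d,ci)
cv2.imwrite("pics/crop1.png",cv2.resize(im[175:315,180:400,::-1],None,fx=3.6,fy=3.6,interpolation=cv2.INTER_CUBIC))
hsv=cv2.cvtColor(im,cv2.COLOR_RGB2HSV)
m=cv2.inRange(hsv,(12,90,40),(28,255,255))
n,l,s,c=cv2.connectedComponentsWithStats(m)
for i in range(1,n):
    if s[i,4]>150 and s[i,1]>190 and s[i,1]<300:
        p=P[l==i]; t=p[(p[:,2]>.028)]
        print(s[i],c[i].round(), p.mean(0).round(3),p[:,2].max().round(3))
        if len(t)>20:
            r=cv2.minAreaRect((t[:,:2]*1000).astype(np.float32)); print("top",r, cv2.boxPoints(r).round().tolist())
g=(P[...,2]>.01)&(P[...,2]<.12)&(hsv[...,1]<60)
r=np.zeros_like(g);r[235:302,250:345]=1
q=P[g&r]
print(q.min(0),q.max(0))
for lo,hi in((.037,.05),(.086,.1)):
    t=q[(q[:,2]>lo)&(q[:,2]<hi)];print(lo,len(t),t.min(0).round(3),t.max(0).round(3),cv2.minAreaRect((t[:,:2]*1000).astype(np.float32)))
for p in [(.3,-.3,0),(.4,-.3,0),(.4,-.4,0),(.5,-.3,0)]: print(p,pix(p,ci).round())
E
python3 a.py
```

```text
[193 219  41  22 247] [212. 229.] [0.343 0.058 0.021] 0.535
[262 220  66  25 621] [296. 234.] [ 0.567 -0.     0.021] 0.535
top ((437.65142822265625, -491.2691650390625), (1162.7149658203125, 168.88186645507812), 75.70728302001953) [[212.0, -1034.0], [376.0, -1075.0], [663.0, 51.0], [499.0, 93.0]]
[ 0.44212991 -0.35731174  0.01000271] [ 0.6201453 -0.0127602  0.0910019]
0.037 924 [ 0.494 -0.357  0.037] [ 0.616 -0.118  0.049] ((552.3594360351562, -238.24737548828125), (113.41900634765625, 245.49900817871094), 5.4689812660217285)
0.086 57 [ 0.495 -0.226  0.086] [ 0.508 -0.166  0.091] ((501.1251525878906, -195.41293334960938), (60.290306091308594, 9.692948341369629), 85.6159439086914)
(0.3, -0.3, 0) [189. 313.]
(0.4, -0.3, 0) [239. 310.]
(0.4, -0.4, 0) [242. 342.]
(0.5, -0.3, 0) [288. 307.]
```

View pics/crop1.png

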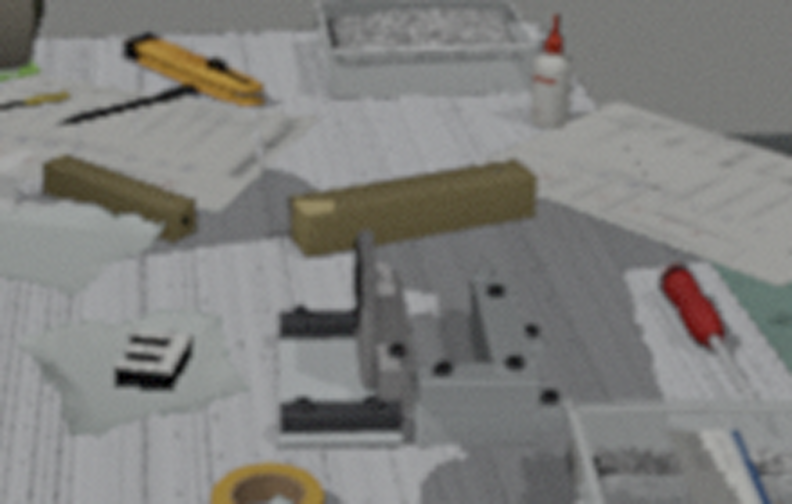

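The long bar (crop centre 415,205) is plainly larger than the short one at (120,195). The jig's push plate is at crop (370,310), and the mouth opens toward the bar. Next I go above them with the wrist camera.

Call:
{"op": "carry_out", "data": {
  "series": [
    [[255,0.03,0.04,0.1,0,0,0.12],[255,0.06,0.075,0.14,0,0,0.24],[255,0.09,0.11,0.15,0,0,0.36],[255,0.12,0.15,0.15,0,0,0.48],[255,0.15,0.185,0.15,0,0,0.6],[255,0.18,0.22,0.15,0,0,0.72],[255,0.21,0.26,0.15,0,0,0.84],[255,0.24,0.3,0.15,0,0,0.96],[255,0.27,0.33,0.15,0,0,1.08],[255,0.3,0.36,0.15,0,0,1.15],[255,0.31,0.37,0.15,0,0,1.15],[255,0.31,0.37,0.15,0,0,1.15],[255,0.31,0.37,0.15,0,0,1.15]]
  ]
}}

```text
clock: 1.4
ee_pos: [0.5237, -0.1091, 0.3807]
tcp_rot: [0.707, 0.707, -0.0, -0.001]
contact_force: [-0.2, -0.3, 0.0]
width: -0.003
finger_force: 0.0
```

```bash
python3 - <<'E'
from h import *
im,d,ci=grab("wrist");np.savez("w1.npz",im=im,d=d,e=ci["eye"],r=ci["rotation"],k=ci["camera_matrix"])
cv2.imwrite("pics/w1.png",im[:,:,::-1]);print(ci)
s=env.read_state();print(s["ee_pos"],s["tcp_rot"],s["joint_positions"])
E
```

```text
{'camera_matrix': array([[332.90084035,   0.        , 274.93545303],
       [  0.        , 332.90084035, 203.29142673],
       [  0.        ,   0.        ,   1.        ]]), 'eye': array([ 0.52449622, -0.03926056,  0.52265989]), 'rotation': array([ 9.90263781e-01,  3.02483291e-04, -5.74860111e-04,  1.39202090e-01])}
[ 0.52324098 -0.10988978  0.38095743] [ 7.07794870e-01  7.06417881e-01 -2.86204308e-04 -3.42358413e-04] [-4.26141092e-01  2.83834605e-01  1.15505875e+00 -2.96925152e-04
  1.70354183e+00 -4.24232911e-01]
```

View pics/w1.png

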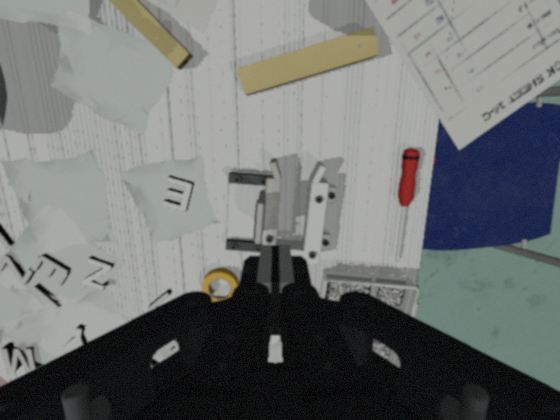

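```bash
cat > m.py <<'E'
from h import *
def measure(f,show=None):
    z=np.load(f);im,d=z["im"],z["d"];ci=dict(eye=z["e"],rotation=z["r"],camera_matrix=z["k"]);P=pts(d,ci)
    hsv=cv2.cvtColor(im,cv2.COLOR_RGB2HSV)
    m=cv2.inRange(hsv,(15,70,40),(32,255,255));
    n,l,s,c=cv2.connectedComponentsWithStats(m)
    for i in range(1,n):
        if s[i,4]>400:
            w=P[l==i]; z=np.median(w[:,2]); t=w[(w[:,2]>.030)&(w[:,2]<.045)]
            if len(t)<300: continue
            cs=max(cv2.findContours(((l==i)&(P[...,2]>.030)).astype(np.uint8),0,1)[0],key=cv2.contourArea)[:,0]
            q=np.array([ray(u,v,.036,ci)[:2] for u,v in cs])*1000
            r=cv2.minAreaRect(q.astype(np.float32));print("bar?",s[i],np.round(z,3),r)
    return im,d,ci,P,hsv
E
python3 - <<'E'
from m import *
im,d,ci,P,hsv=measure("w1.npz")
q=P[150:262,222:345].reshape(-1,3);px=im[150:262,222:345].reshape(-1,3)
for lo,hi in((.038,.048),(.086,.098)):
    t=q[(q[:,2]>lo)&(q[:,2]<hi)];print(lo,len(t),cv2.minAreaRect((t[:,:2]*1000).astype(np.float32)))
# grid map 2mm of heights
X0,Y0=.42,-.30
G=np.full((110,110),-1.)
for p in q:
    i,j=int((p[1]-Y0)/.002),int((p[0]-X0)/.002)
    if 0<=i<110 and 0<=j<110:G[i,j]=max(G[i,j],p[2]*1000)
big=cv2.resize(np.clip(G[::-1]*2.6,0,255).astype(np.uint8),None,fx=5,fy=5,interpolation=0)
cr=cv2.resize(im[150:262,222:345,::-1],None,fx=4.6,fy=4.6)[:515];
cv2.imwrite("pics/j1.png",cv2.resize(cv2.cvtColor(big,8),(550,550)))
for y in range(96,20,-5):
    print(round(Y0+y*.002,3),' '.join('%d'%v if v>=0 else '.' for v in G[y,10:110]))
E
```

```text
bar? [ 239   28  139   66 3863] 0.036 ((568.0392456054688, 21.061721801757812), (187.09771728515625, 35.33374786376953), 16.052202224731445)
0.038 2602 ((547.7857055664062, -193.16233825683594), (153.3911895751953, 102.422119140625), 85.650390625)
0.086 303 ((500.7049560546875, -192.1740264892578), (58.63298416137695, 11.212990760803223), 85.12651062011719)
-0.108 . . . . . . . . . . . 0 . . . 0 0 0 . . . . . . . . . . . . . . . . . . . . . . . . . . 0 . . . . . . . . . . . . . . . . . . . . . 0 0 0 . 0 . . . . 0 . 0 . . . . . . . . . . 0 . . . . . . . . . . .
-0.118 . . . . 0 . . . . . . . . . . . . . . 0 . . . . 0 . 0 . . . . 0 . . . . . 43 42 43 42 43 43 0 . 0 . . . . . . . . . 0 . . . . . . . . 0 . . . . . . . . . . 0 . . 0 . . . . . . . . 0 . . 0 . . . . . . . . .
-0.128 0 . 0 . 0 . . . 0 . . 1 . . . . . . 0 0 1 . 0 . . . . . . . 0 . . . . . . 1 . 43 44 44 43 43 36 . . . . . . . . . . . . 0 0 0 0 0 . . . 0 . 0 . . . . 44 44 44 42 44 43 . . . 0 . 0 . . . 0 . 0 . . . . . . . . . .
-0.138 . . 0 . . . 22 22 21 22 21 21 21 21 20 21 21 19 18 22 17 22 14 22 21 7 13 7 7 7 8 7 7 7 6 7 6 
[... 2332 characters left out ...]
5 7 6 7 8 6 8 8 7 8 8 7 6 . . . . . . . . 41 42 41 46 48 46 46 46 . 42 40 39 . 0 . . 0 . . . . . . . . 0 0 . . . . . . 36 43 42 42 43 43 42 43 44 45 45 44 43 . . . 7 7 7 . . . . . . . 0 . . . . . . 0 . .
-0.248 . 20 21 20 20 22 19 23 22 20 9 14 7 8 7 8 7 7 7 8 6 7 8 . . . . . . . . . . . . . . . . . . . . . 1 . . . . 0 0 . . . . . . 0 . . . 0 . . 42 45 43 . 43 42 43 44 43 43 42 43 44 44 . . 17 18 17 19 15 12 14 . . 0 . . . . 0 . . 0 . .
-0.258 . 19 21 21 . 26 27 26 27 27 24 21 21 23 20 21 20 21 22 21 22 21 20 21 20 25 27 27 24 27 . . . . . . . . . . . . . . . . . . . . . . . . 43 42 43 . . 44 44 43 42 43 43 42 43 47 48 49 47 48 48 48 45 43 42 . . . 13 . 19 17 . 11 . . 0 . . . . . 0 . 0 . . .
```

Bar: centre (0.568, 0.021), axis at 16°. Jig: origin ≈ (0.554, -0.197), yaw ≈ -4.6°, with the slot gap about 45 mm. The bar must turn about +69°. I straddle it loosely, without gripping, and turn it about its middle.

Call:
{"op": "carry_out", "data": {
  "series": [
    [[60,0.005,0.015,-0.03,0,0,-0.14],[60,0.01,0.03,-0.06,0,0,-0.28],[60,0.015,0.045,-0.09,0,0,-0.42],[60,0.02,0.06,-0.12,0,0,-0.56],[60,0.025,0.075,-0.15,0,0,-0.7],[60,0.03,0.09,-0.18,0,0,-0.84],[60,0.035,0.105,-0.21,0,0,-0.98],[60,0.04,0.12,-0.24,0,0,-1.12],[60,0.045,0.13,-0.27,0,0,-1.26],[60,0.045,0.13,-0.3,0,0,-1.29],[60,0.045,0.13,-0.3,0,0,-1.29],[60,0.045,0.13,-0.32,0,0,-1.29],[60,0.045,0.13,-0.34,0,0,-1.29],[60,0.045,0.13,-0.36,0,0,-1.29],[60,0.045,0.13,-0.368,0,0,-1.29],[60,0.045,0.13,-0.368,0,0,-1.29]]
  ],
  "force": 20
}}

```text
clock: 3.05
ee_pos: [0.5685, 0.0196, 0.0138]
tcp_rot: [0.99, 0.139, -0.0, -0.0]
contact_force: [0.4, -0.1, -0.3]
width: 0.766
finger_force: 0.0
```

Call:
{"op": "carry_out", "data": {
  "series": [
    [[125,0,0,0,0,0,0],[125,0,0,0,0,0,0],[125,0,0,0,0,0,0],[125,0,0,0,0,0,0.06],[125,0,0,0,0,0,0.12],[125,0,0,0,0,0,0.18],[125,0,0,0,0,0,0.24],[125,0,0,0,0,0,0.3],[125,0,0,0,0,0,0.36],[125,0,0,0,0,0,0.42],[125,0,0,0,0,0,0.48],[125,0,0,0,0,0,0.54],[125,0,0,0,0,0,0.6],[125,0,0,0,0,0,0.66]]
  ]
}}

```text
clock: 4.45
ee_pos: [0.5687, 0.0204, 0.0138]
tcp_rot: [0.891, 0.453, 0.0, 0.0]
contact_force: [-0.3, -1.1, -0.5]
width: 0.509
finger_force: 2.3
```

Call:
{"op": "carry_out", "data": {
  "series": [
    [[125,0,0,0,0,0,0.06],[125,0,0,0,0,0,0.12],[125,0,0,0,0,0,0.18],[125,0,0,0,0,0,0.24],[125,0,0,0,0,0,0.3],[125,0,0,0,0,0,0.36],[125,0,0,0,0,0,0.42],[125,0,0,0,0,0,0.48],[125,0,0,0,0,0,0.54],[125,0,0,0,0,0,0.6],[125,0,0,0,0,0,0.66],[125,0,0,0,0,0,0.7],[125,0,0,0,0,0,0.7]]
  ]
}}

```text
clock: 5.75
ee_pos: [0.5687, 0.0204, 0.0138]
tcp_rot: [0.682, 0.731, 0.0, 0.0]
contact_force: [-0.5, -0.3, 1.1]
width: 0.511
finger_force: 0.5
```

```bash
cat > look.py <<'E'
from m import *
import sys
def look(f):
    im,d,ci=grab("wrist");np.savez(f,im=im,d=d,e=ci["eye"],r=ci["rotation"],k=ci["camera_matrix"])
    cv2.imwrite(f"pics/{f[:-4]}.png",im[:,:,::-1]);return measure(f)
if __name__=="__main__":
    look(sys.argv[1]);s=env.read_state();print(s["ee_pos"].round(4),s["contact_force"].round(1),s["joint_positions"].round(2))
E
python3 look.py w2.npz
```

```text
bar? [  212    34   189   330 30322] 0.035 ((574.786865234375, 46.27478790283203), (131.64730834960938, 36.18422317504883), 77.70681762695312)
[0.5687 0.0204 0.0137] [ 0.7 -0.3  1.3] [-0.17  0.66  1.58  0.    0.9  -0.24]
```

View pics/w2.png

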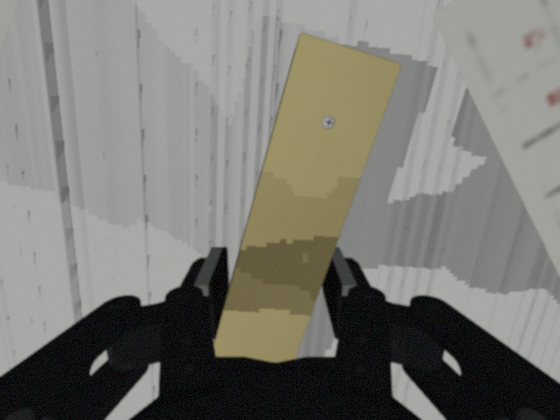

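The wrist view shows the bar straddled without squeeze, its far end at (350,48). Its angle is 77.7°, so about 8° remains. I finish the turn, open, rise and look again.

Call:
{"op": "carry_out", "data": {
  "series": [
    [[125,0,0,0,0,0,0.05],[125,0,0,0,0,0,0.1],[125,0,0,0,0,0,0.14],[125,0,0,0,0,0,0.14],[60,0,0,0,0,0,0.05],[60,0,0,0,0,0,0],[60,0,0,0.03,0,0,-0.04],[60,0,0,0.08,0,0,-0.04],[60,0,0.02,0.13,0,0,-0.04],[60,0,0.05,0.18,0,0,-0.04],[255,0,0.08,0.23,0,0,-0.04],[255,0,0.09,0.26,0,0,-0.04],[255,0,0.09,0.26,0,0,-0.04],[255,0,0.09,0.26,0,0,-0.04]]
  ]
}}

```text
clock: 7.2
ee_pos: [0.5685, 0.1107, 0.2738]
tcp_rot: [0.697, 0.717, 0.0, 0.001]
contact_force: [-0.9, -0.2, -0.9]
width: 0.085
finger_force: 0.0
```

```bash
python3 look.py w3.npz
```

```text
bar? [ 260  164   36  148 3317] 0.035 ((570.4720458984375, 19.88262176513672), (188.84841918945312, 34.8835563659668), 86.83946990966797)
[0.5682 0.1102 0.2723] [-0.5 -0.3 -1.1] [-0.01  0.41  1.25 -0.    1.48 -0.04]
```

View pics/w3.png

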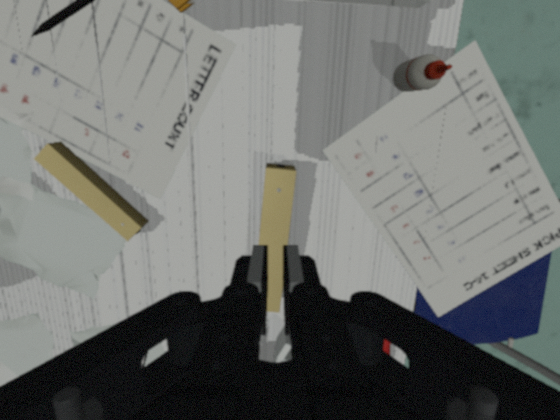

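The bar is at about 86.8°, tail at (280,165), lined up with the slot to within the lead-in flare. Next I come down behind its tail with shut fingers, their 29 mm width flat to the end face, and push.

Call:
{"op": "carry_out", "data": {
  "series": [
    [[255,0.008,0.035,-0.04,0,0,-0.05],[255,0.008,0.035,-0.09,0,0,-0.1],[255,0.008,0.035,-0.14,0,0,-0.1],[255,0.008,0.035,-0.19,0,0,-0.1],[255,0.008,0.035,-0.23,0,0,-0.1],[255,0.008,0.035,-0.25,0,0,-0.1],[255,0.008,0.035,-0.26,0,0,-0.1],[255,0.008,0.035,-0.26,0,0,-0.1],[255,0.007,0.027,-0.26,0,0,-0.1],[255,0.007,0.021,-0.26,0,0,-0.1],[255,0.006,0.015,-0.26,0,0,-0.1],[255,0.006,0.009,-0.26,0,0,-0.1],[255,0.005,0.002,-0.26,0,0,-0.1],[255,0.005,-0.005,-0.26,0,0,-0.1],[255,0.004,-0.012,-0.26,0,0,-0.1],[255,0.004,-0.019,-0.26,0,0,-0.1],[255,0.003,-0.026,-0.26,0,0,-0.1],[255,0.003,-0.033,-0.26,0,0,-0.1],[255,0.002,-0.04,-0.26,0,0,-0.1]]
  ]
}}

```text
clock: 9.15
ee_pos: [0.5705, 0.0698, 0.0133]
tcp_rot: [0.732, 0.681, 0.0, 0.0]
contact_force: [-0.4, 3.1, 2.0]
width: 0.001
finger_force: 1.7
```

```bash
cat > side.py <<'E'
from h import *
im,d,ci=grab("side");P=pts(d,ci);hsv=cv2.cvtColor(im,cv2.COLOR_RGB2HSV)
np.savez("s.npz",im=im,d=d)
m=cv2.inRange(hsv,(12,70,40),(32,255,255))>0
m&=(P[...,2]>.031)&(P[...,2]<.042)&(P[...,0]>.45)&(P[...,0]<.7)&(P[...,1]>-.27)&(P[...,1]<.16)
t=P[m][:,:2]
O=np.array([.554,-.197]);a=-.08;i=np.array([np.cos(a),np.sin(a)]);j=np.array([-i[1],i[0]])
for w in [t]:
    J=np.c_[(w-O)@i,(w-O)@j]*1000
    print(len(w),"jig x pct",np.percentile(J[:,0],[2,50,98]).round(1),"y",np.percentile(J[:,1],[1,50,99]).round(1))
    r=cv2.minAreaRect(w.astype(np.float32)*1000);print(r)
    for lo in range(-60,300,20):
        k=(J[:,1]>lo)&(J[:,1]<lo+20)
        if k.sum()>5:print(lo,J[k,0].min().round(1),J[k,0].max().round(1))
E
python3 side.py
```

```text
424 jig x pct [-19.6  -3.8  12.7] y [ 64.4 144.9 252.7]
((563.33740234375, -36.903663635253906), (197.7467498779297, 33.49610137939453), 86.0550308227539)
60 -19.2 14.2
80 -19.4 14.1
100 -18.9 13.4
120 -19.8 13.3
140 -19.9 12.9
160 -19.2 12.8
180 -20.2 12.6
200 -20.8 11.7
220 -20.2 10.9
240 -19.2 8.4
```

The bar's front is already inside the lips, centred at jig x ≈ -3, at about 86°, with about 3 N. I continue.

Call:
{"op": "carry_out", "data": {
  "series": [
    [[255,0,-0.007,0,0,0,0],[255,-0.001,-0.014,0,0,0,0],[255,-0.001,-0.021,0,0,0,0],[255,-0.002,-0.028,0,0,0,0],[255,-0.002,-0.035,0,0,0,0],[255,-0.003,-0.042,0,0,0,0],[255,-0.003,-0.049,0,0,0,0],[255,-0.004,-0.056,0,0,0,0],[255,-0.004,-0.063,0,0,0,0],[255,-0.005,-0.07,0,0,0,0],[255,-0.005,-0.077,0,0,0,0],[255,-0.006,-0.084,0,0,0,0],[255,-0.006,-0.091,0,0,0,0],[255,-0.007,-0.098,0,0,0,0],[255,-0.007,-0.104,0,0,0,0]]
  ]
}}

```text
clock: 10.7
ee_pos: [0.5634, -0.0343, 0.0133]
tcp_rot: [0.732, 0.681, -0.0, -0.0]
contact_force: [0.0, 1.6, -1.7]
width: -0.002
finger_force: 0.9
```

```bash
python3 side.py
```

```text
541 jig x pct [-18.6  -2.7  14.2] y [-37.1  41.6 148.2]
((556.4850463867188, -138.2595977783203), (194.930908203125, 34.02748489379883), 85.80379486083984)
-40 -18.6 15.2
-20 -18.7 15.2
0 -18.8 15.0
20 -18.4 14.9
40 -19.0 13.8
60 -19.1 14.2
80 -19.5 13.5
100 -19.1 13.0
120 -19.6 12.8
140 -18.5 9.7
```

Free sliding, ~16 mm to go. Now slow, watching force.

Call:
{"op": "carry_out", "data": {
  "series": [
    [[255,0,-0.004,0,0,0,0],[255,-0.001,-0.008,0,0,0,0],[255,-0.001,-0.011,0,0,0,0],[255,-0.001,-0.013,0,0,0,0],[255,-0.001,-0.0145,0,0,0,0],[255,-0.001,-0.0155,0,0,0,0]]
  ]
}}

```text
clock: 11.35
ee_pos: [0.5625, -0.0491, 0.0133]
tcp_rot: [0.732, 0.681, 0.0, 0.0]
contact_force: [0.5, 1.8, 1.0]
width: -0.002
finger_force: 1.4
```

Call:
{"op": "carry_out", "data": {
  "series": [
    [[255,0,-0.001,0,0,0,0],[255,0,-0.002,0,0,0,0]]
  ]
}}

```text
clock: 11.55
ee_pos: [0.5625, -0.0511, 0.0134]
tcp_rot: [0.732, 0.681, 0.0, 0.0]
contact_force: [0.2, 3.2, 1.8]
width: 0.001
finger_force: 1.7
```

Call:
{"op": "carry_out", "data": {
  "series": [
    [[255,0,-0.001,0,0,0,0],[255,0,-0.002,0,0,0,0]]
  ]
}}

```text
clock: 11.75
ee_pos: [0.5625, -0.0512, 0.0134]
tcp_rot: [0.732, 0.681, 0.001, -0.001]
contact_force: [3.2, 19.6, 3.9]
width: 0.002
finger_force: 9.5
```

Force rose to 20 N at TCP y = -0.0512, just where the end stop was predicted, so the bar is home. I back off, rise, turn the tool, and move to the robot's side of the plate.

Call:
{"op": "carry_out", "data": {
  "series": [
    [[255,0,0.01,0,0,0,0],[255,0.002,0.03,0,0,0,0],[255,0.002,0.035,0.04,0,0,0],[255,0.0,0.035,0.09,0,0,-0.1],[255,-0.02,0.035,0.14,0,0,-0.24],[255,-0.04,0.02,0.18,0,0,-0.38],[255,-0.06,0.0,0.2,0,0,-0.52],[255,-0.08,-0.02,0.2,0,0,-0.66],[255,-0.1,-0.04,0.2,0,0,-0.8],[255,-0.11,-0.07,0.2,0,0,-0.94],[255,-0.115,-0.1,0.2,0,0,-1.08],[255,-0.115,-0.12,0.2,0,0,-1.22],[255,-0.115,-0.135,0.2,0,0,-1.36],[255,-0.115,-0.139,0.2,0,0,-1.5],[255,-0.115,-0.139,0.2,0,0,-1.58],[255,-0.115,-0.139,0.2,0,0,-1.58],[255,-0.115,-0.139,0.2,0,0,-1.58]]
  ]
}}

```text
clock: 13.45
ee_pos: [0.4474, -0.1921, 0.2133]
tcp_rot: [0.999, -0.039, -0.0, 0.0]
contact_force: [-0.2, -0.3, 0.5]
width: 0.0
finger_force: 0.0
```

```bash
python3 side.py; python3 - <<'E'
from look import *
im,d,ci,P,h=look("w4.npz")
t=P[(P[...,2]>.084)&(P[...,2]<.1)&(P[...,0]>.48)&(P[...,0]<.53)&(P[...,1]>-.24)&(P[...,1]<-.15)];print("plate",cv2.minAreaRect((t[:,:2]*1000).astype(np.float32)),len(t))
print(env.read_state()["ee_pos"])
E
```

```text
492 jig x pct [-18.4  -2.3  14.7] y [-37.5  33.3 127.8]
((555.9465942382812, -153.71865844726562), (172.55023193359375, 34.81166458129883), 85.5474853515625)
-40 -18.2 15.5
-20 -18.7 15.9
0 -18.9 15.9
20 -18.4 15.4
40 -18.8 14.6
60 -18.9 14.6
80 -19.1 12.3
100 -18.8 13.4
120 -16.8 12.6
bar? [ 119   44  214   46 9157] 0.035 ((556.06103515625, -157.37149047851562), (187.996826171875, 36.131778717041016), 85.93209838867188)
plate ((500.71917724609375, -192.61328125), (59.78180694580078, 11.763242721557617), 85.4844970703125) 1105
[ 0.44746015 -0.19205962  0.21330988]
```

View pics/w4.png

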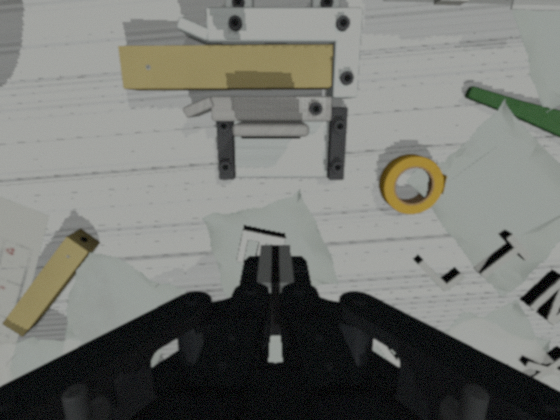

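The bar's end is against the stop at (333,67), and the plate is at (270,130). I descend on the robot's side and push the plate along jig +x.

Call:
{"op": "carry_out", "data": {
  "series": [
    [[255,0,0,-0.04,0,0,0],[255,0,0,-0.085,0,0,0],[255,0,0,-0.125,0,0,0],[255,0,0,-0.148,0,0,0],[255,0,0,-0.152,0,0,0],[255,0.008,0,-0.152,0,0,0],[255,0.016,-0.001,-0.152,0,0,0],[255,0.024,-0.001,-0.152,0,0,0],[255,0.03,-0.002,-0.152,0,0,0],[255,0.033,-0.002,-0.152,0,0,0],[255,0.036,-0.002,-0.152,0,0,0],[255,0.038,-0.003,-0.152,0,0,0]]
  ]
}}

```text
clock: 14.75
ee_pos: [0.4852, -0.1947, 0.0612]
tcp_rot: [0.999, -0.04, -0.001, -0.0]
contact_force: [-3.6, 1.7, -0.1]
width: -0.002
finger_force: 1.6
```

Contact (about 3.6 N, jaw friction). I keep going in small steps.

Call:
{"op": "carry_out", "data": {
  "series": [
    [[255,0.001,0,0,0,0,0],[255,0.002,0,0,0,0,0],[255,0.003,0,0,0,0,0],[255,0.004,0,0,0,0,0],[255,0.005,0,0,0,0,0]]
  ]
}}

```text
clock: 15.25
ee_pos: [0.4902, -0.1952, 0.0612]
tcp_rot: [0.999, -0.041, -0.001, -0.0]
contact_force: [-5.5, -1.0, 0.4]
width: 0.002
finger_force: 2.8
```

Call:
{"op": "carry_out", "data": {
  "series": [
    [[255,0.001,0,0,0,0,0],[255,0.002,0,0,0,0,0]]
  ]
}}

```text
clock: 15.45
ee_pos: [0.4916, -0.1953, 0.0612]
tcp_rot: [0.999, -0.04, -0.001, 0.0]
contact_force: [-12.1, -2.9, 5.5]
width: 0.003
finger_force: 6.5
```

Call:
{"op": "carry_out", "data": {
  "series": [
    [[255,0.001,0,0,0,0,0],[255,0.0015,0,0,0,0,0],[255,0.0015,0,0,0,0,0]]
  ]
}}

```text
clock: 15.75
ee_pos: [0.4915, -0.1953, 0.0612]
tcp_rot: [0.999, -0.04, -0.003, -0.0]
contact_force: [-19.6, -2.9, 8.3]
width: -0.0
finger_force: 9.6
```

Firm stop at 20 N with no further motion. I back off, rise and check.

Call:
{"op": "carry_out", "data": {
  "series": [
    [[255,-0.008,0,0,0,0,0],[255,-0.03,0.002,0,0,0,0],[255,-0.045,0.003,0.02,0,0,0],[255,-0.045,0.003,0.07,0,0,0],[255,-0.045,0.003,0.12,0,0,0],[255,-0.045,0.003,0.152,0,0,0],[255,-0.045,0.003,0.152,0,0,0],[255,-0.045,0.003,0.152,0,0,0]]
  ]
}}

```text
clock: 16.55
ee_pos: [0.4492, -0.1922, 0.2134]
tcp_rot: [0.999, -0.041, 0.001, 0.0]
contact_force: [0.3, 0.6, -0.7]
width: 0.002
finger_force: 0.0
```

```bash
python3 side.py; python3 - <<'E'
from look import *
im,d,ci,P,h=look("w5.npz")
cv2.imwrite("pics/w5c.png",cv2.resize(im[:190,100:400,::-1],None,fx=2.6,fy=2.6))
t=P[(P[...,2]>.084)&(P[...,2]<.1)&(P[...,0]>.48)&(P[...,0]<.54)&(P[...,1]>-.24)&(P[...,1]<-.15)];print("plate",cv2.minAreaRect((t[:,:2]*1000).astype(np.float32)),len(t))
E
```

```text
456 jig x pct [-15.6  -0.   15.5] y [-37.7  34.8 126.8]
((557.285888671875, -152.1702880859375), (168.01673889160156, 32.472129821777344), 86.13064575195312)
-40 -14.6 16.2
-20 -15.8 16.4
0 -15.4 15.7
20 -15.7 15.7
40 -14.4 15.8
60 -16.3 15.5
80 -17.2 14.8
100 -16.4 15.0
120 -14.7 13.5
bar? [ 119   44  215   45 8980] 0.035 ((557.470947265625, -157.6840057373047), (188.21771240234375, 35.63352584838867), 85.38270568847656)
plate ((509.1392822265625, -193.02479553222656), (58.88868713378906, 11.624597549438477), 85.39556121826172) 1156
```

View pics/w5c.png

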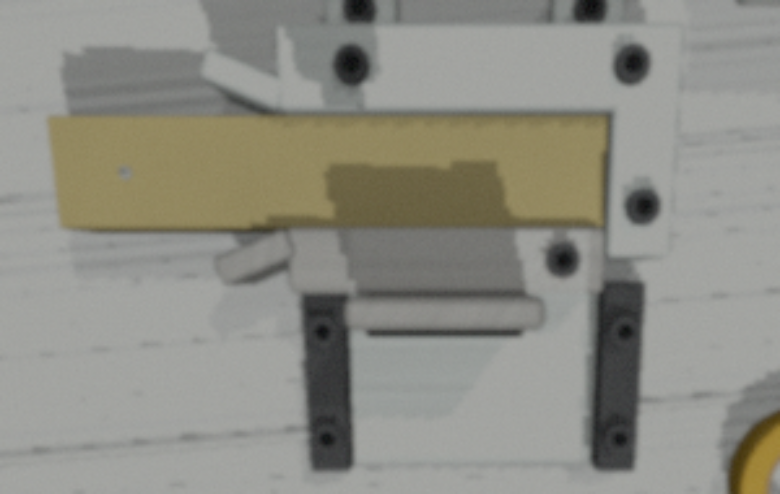

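The bar is clamped: its top edge lies on the fixed jaw at (440,113), its lower edge on the sliding jaw at (440,228), and its end against the stop at (606,170). Bar and plate measure parallel at 85.4°, and the robot is clear of everything. I hand it in.

```bash
python3 -c "
from bench import env
print(env.finish_job())"
```

```text
the job is handed in; nothing more can be done
None
```

I pushed the bar square and home against the end stop, clamped it snugly between the jaws, left the other things where they were, and handed the job in; the interface returned no verdict.

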